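# Tip a carton into the scan frame and scan it

## Task

The tall slim carton stands on end at the near side of the white taped frame, its label facing the robot's side. Without picking it up, push it over so that it lies flat on its broad back in the frame, label up, with no corner sticking out past the tape (slide it along if it falls short); only then press the scan button on its box fully down and let it go. Leave everything else on the bench where it stands.

Things in the scene. Friction and masses are not known exactly. Their poses are not given: they have to be found in the camera images.
- carton: The only tall slim carton, cardboard: 55 mm deep (x), 100 wide (y), 160 high (z); 0.26 to 0.48 kg, evenly filled. Origin: centre of its foot. Starts upright; its -x face is broad and bears the white label, so it must fall towards its +x. Pushed level above 120 mm it tips, not slides; past 19 degrees it falls by itself. Laid: 55 mm thick, z axis level, x axis straight down.
- foot_left (a point): Corner of the carton's back (+x) broad face at the foot end, at (27.5, 50, 0) mm in the carton's frame. The four such corners touch the bench once the carton is laid.
- foot_right (a point): As foot_left, at (27.5, -50, 0) mm.
- top_left (a point): As foot_left, at the top end, at (27.5, 50, 160) mm.
- top_right (a point): As foot_left, at the top end, at (27.5, -50, 160) mm.
- station: Fixed rectangle of white tape, 15 mm wide, flat on the bench, outside 220 (x) by 180 mm (y); origin at its centre. The carton stands on or just behind the tape of its -x side, facing along its +x within 0.1 rad, up to 12 mm off its centre line. Outside it a scanner on a gooseneck, 250 mm high, has its round 84 mm foot at (170, 135) mm; its head reaches in to (115, 95) mm.
- scan_button (a joint): Travel of the scan push button in m: 0 released, 0.006 fully down; a spring returns it, about 5 N at full travel. It counts as pressed beyond 0.004.
- scan_button_top (a point): Centre of the top face of the round button (34 mm across), which faces straight up, on top of a fixed grey box 80 x 80 x 45 mm that stands left or right of the frame (an open grey parts tray 100 x 90 x 50 mm high stands on the other side).
- bracket_a: Bystander, loose: bent aluminium angle, legs 45 mm, standing 60 mm high, beside the frame.
- bracket_b: Bystander, loose: white bent angle, legs 60 mm, standing 75 mm high, on the right.
- label_roll: Bystander, loose: roll of paper labels lying flat, 72 mm across, 40 mm high, beside the frame.
- squat_carton: Bystander, loose: squat cardboard carton 90 x 110 x 70 mm high, on the right.
- caliper: Bystander, loose: digital caliper lying flat, 210 mm long, 15 mm high.
- rivet_jar: Bystander, loose: jar 60 mm across, 75 mm high, on the left.
- spray_can: Bystander, loose: can 58 mm across, 170 mm high, at the near right.
- screwdriver: Bystander, loose: screwdriver lying flat, 190 mm long, on the left.

How it is judged:
By the outcome, as a careful person would: the job done as asked, in the order asked, and still so for the second after the job is handed in, with the robot touching nothing.
It also fails if it takes over 54 s, if anything falls off the work surface, if the arm or the gripper's body presses on something with over 40 N, if the wrist force passes 120 N, or if a joint passes its speed limit or range.

## Robot

A 6-joint arm with a two-finger parallel gripper is mounted at the origin on the work surface. World frame = base frame: x ahead of the robot, y to its left, z up, the work surface at z = 0. Lengths are in m, angles in rad, forces in N, time in s.
With the tool pointing down it reaches from about 0.3 to 0.775 m from the base axis. Payload 14.6 kg.
Tool frame: the origin (TCP) lies at the very end of the fingers, on their centre line; the grasp point (between the pads) lies arm.pinch_z behind it (arm.pinch_z is the distance from the TCP to the grasp point, in m); z points along the fingers, y is the line along which they close (so a half turn about z gives the same grasp; the last joint's range is limited). The gripper opens to 85 mm and grips with 20 to 120 N. Pads are 22 mm wide; open, the fingers measure 114 mm over their backs; the gripper's body (76 mm by 85 mm) begins 54 mm behind the grasp point. The pads swing forward as they close: fully open they stand 13 mm farther back than shut.
Start: joints at [1.251, 0.3, 1.521, -0, 1.321, -0.067], TCP at [0.138, 0.533, 0.195] pointing down, gripper open.
Joint ranges: [-3.03, 3.03], [-0.79, 2.21], [0.23, 2.52], [-1.04, 4.18], [0, 3.07], [-2.55, 2.55]. Speed limits (rad/s): [2.22, 2.22, 2.57, 3.14, 3.14, 3.14].

## Interface

Orientations are given as a unit quaternion [w, x, y, z].
In Python, from workcell import arm gives the robot as it stands.
- The arm moves only by the shell command python3 -m crank 'ROWS' [FORCE]. ROWS is JSON, a list that holds one entry, the list of rows, each a list of 7 numbers: the shift along the world's x, y, z in mm, then the turn, a rotation vector about the world's x, y, z in rad, then the opening, from -1 (shut) to 1 (fully open). In form: [[[dx, dy, dz, rx, ry, rz, claw], ...]]. A call has 1 to 12 rows; each row is the pose to reach, as a shift and turn from the pose commanded when the call began; what a row does not reach only later rows make up. A row lasts 1/10 s, in which the tool goes at most 50 mm and 8.59 degrees, less where a joint would pass 70% of its speed; a pose out of reach is approached as far as the arm can. A call with a gripper value outside its range is refused whole. The fingers move at their own pace and stop on an object; FORCE is the grip in N (left out, the last holds). Time passes only in rows, so rows that repeat a pose let the fingers close. It gives the time, the measured TCP pose, the force, the opening and the grip force at its end, in the units of the state.
- arm.read_state(): the state, without advancing time (a new reading comes with each control period).
- arm.get_image(name): name is "scene" or "top" or "wrist"; returns the picture (384x512x3 uint8, red, green, blue); there is no depth.
- arm.camera_params(name): a dict with "mtx" (3x3 intrinsics, pixels), "D" ([k1, k2, p1, p2, k3] as OpenCV has them; the pictures are not rectified), "position" and "rotation" of the camera in the world. Camera axes: x right, y up, looking along -z (the intrinsics and any distortion apply to the point x, -y, -z); pixel columns grow to the right and rows downward; lengths in m; the calibration is good to about 2 mm. A picture is of the moment at which its call begins: read the wrist's pose just before it. camera_params takes no time and is no camera call; for the wrist camera it gives the pose at the moment of the call.
- arm.finish_job(): hands the job in; it is judged then, once.
Trained networks look in the newest picture that a camera, given by its name, has taken for a name from the list of things; names that differ only in an ending like _2 or _b are one class to them, and where a whole thing is asked for, a point or a joint stands for the part that bears it (a point fixed in the world has none). Each returns a list of dicts, best first, with "confidence" (0 to 1); they miss things now and then, are a little off and sometimes report something else, mostly with a low value. They report only what shows in the picture. A call takes as long as a camera call.
- arm.search_frame(camera, thing): "location" ([x, y, z] in m, in world coordinates, good to about 4 mm: the middle of the surface that is visible of it).
- arm.cut_out(camera, thing): "mask" (384x512 bool, what is visible of it).
- arm.landmark_of(camera, thing): "location" ([x, y, z] in m, in world coordinates, good to about 4 mm: a listed point, or the origin of a listed thing).
The state is a dict: "time": time; "joints": joint angles; "joint_velocities": joint speeds; "joint_efforts": joint torques, N m; "ee_pos": TCP position; "tool_rot": TCP orientation; "force": force on the tool from outside, world axes, zero at the start; "ft_torque": the same for the moment, N m; "width": opening from 0.0 (shut) to 1.0 (fully open); "grasp_force": force on a finger pad.
Only numpy, scipy, OpenCV 4.12 (cv2) and the standard library are available. Lean on these libraries where they do the work, as an engineer would, in place of code of your own. Each camera call takes 0.05 s, during which the arm holds its last target. There are 200 camera calls.

## Working session

There is one attempt and no reset: what is moved stays moved. The work goes in short steps, Python scripts to look and compute and a shell command to move; the robot and the scene stay as the last step left them, time stands still between calls to the robot, and variables do not carry over. Pictures are saved under pics/ and viewed, at most 10 in all, crops included, and the job is handed in when it is done.

```bash
mkdir -p pics
cat > h.py <<'E'
import numpy as np,cv2
from workcell import arm
def proj(cam,P):
    c=arm.camera_params(cam);R=np.array(c["rotation"],float)
    if R.shape!=(3,3):
        from scipy.spatial.transform import Rotation as Ro
        R=Ro.from_quat(np.roll(R,-1)).as_matrix()
    q=(np.atleast_2d(P)-c["position"])@R; q=q*[1,-1,-1]
    return cv2.projectPoints(q,np.zeros(3),np.zeros(3),np.array(c["mtx"]),np.array(c["D"]))[0][:,0]
def unproj(cam,uv,z):
    c=arm.camera_params(cam);R=np.array(c["rotation"],float)
    n=cv2.undistortPoints(np.array(uv,float).reshape(-1,1,2),np.array(c["mtx"]),np.array(c["D"]))[:,0]
    d=np.c_[n[:,0],-n[:,1],-np.ones(len(n))]@R.T
    p=np.array(c["position"]);return p+d*((z-p[2])/d[:,2])[:,None]
E
python3 - <<'E'
from h import *
np.set_printoptions(precision=4,suppress=True)
a=arm.get_image("top");b=arm.get_image("scene")
cv2.imwrite("pics/a.png",cv2.cvtColor(np.vstack([a,b])[:, :],cv2.COLOR_RGB2BGR)[:600]) if 0 else None
cv2.imwrite("pics/top.png",cv2.resize(cv2.cvtColor(a,cv2.COLOR_RGB2BGR),(800,600)))
cv2.imwrite("pics/scene.png",cv2.resize(cv2.cvtColor(b,cv2.COLOR_RGB2BGR),(800,600)))
print(np.array(arm.camera_params("top")["rotation"]).shape,arm.pinch_z)
for c in("top","scene"):
  for t in("carton","station","scan_button_top","foot_left","foot_right","top_left","top_right"):
    print(c,t,[(np.round(r["location"],4).tolist(),round(r["confidence"],2)) for r in arm.landmark_of(c,t)[:2]])
for t in ("bracket_a","bracket_b","label_roll","squat_carton","caliper","rivet_jar","spray_can","screwdriver"):
    print(t,[(np.round(r["location"],3).tolist(),round(r["confidence"],2)) for r in arm.search_frame("top",t)[:2]])
print(arm.read_state())
E
```

```text
(4,) 0.0187
top carton [([0.5523, 0.0343, -0.0011], 0.95)]
top station []
top scan_button_top [([0.5498, 0.3822, 0.0675], 0.52), ([0.652, -0.1105, -0.0036], 0.44)]
top foot_left [([0.5816, 0.0822, -0.003], 0.75)]
top foot_right [([0.5812, -0.0117, 0.0012], 0.78)]
top top_left [([0.5843, 0.0827, 0.1608], 0.82), ([0.6846, 0.164, 0.0011], 0.55)]
top top_right [([0.574, -0.0095, 0.1559], 0.94)]
scene carton [([0.5523, 0.0399, -0.0063], 0.96), ([0.5773, -0.0197, 0.1595], 0.7)]
scene station []
scene scan_button_top [([0.5484, 0.3828, 0.0685], 0.54)]
scene foot_left [([0.5821, 0.0845, 0.0018], 0.61)]
scene foot_right [([0.5711, -0.0129, 0.0033], 0.55)]
scene top_left [([0.5811, 0.0909, 0.1572], 0.6)]
scene top_right [([0.5772, -0.016, 0.1597], 0.79), ([0.689, 0.4, 0.0027], 0.69)]
bracket_a [([0.684, 0.156, 0.04], 0.39)]
bracket_b [([0.684, 0.156, 0.04], 0.39)]
label_roll [([0.648, -0.108, 0.033], 0.75)]
squat_carton [([0.713, -0.379, 0.079], 0.66), ([0.55, 0.38, 0.071], 0.65)]
caliper [([0.313, 0.444, 0.004], 0.93)]
rivet_jar [([0.682, 0.393, 0.074], 0.62)]
spray_can [([0.336, -0.448, 0.161], 0.85), ([0.683, 0.154, 0.04], 0.16)]
screwdriver [([0.566, 0.47, 0.021], 0.44)]
{'time': 1.2, 'joints': array([ 1.2514,  0.2999,  1.521 ,  0.    ,  1.3207, -0.0666]), 'joint_velocities': array([-0.0003, -0.0018,  0.0005,  0.0005, -0.0012,  0.0007]), 'joint_efforts': array([  0.0006, -54.3368, -36.1969,  -0.    ,   0.0007,  -0.    ]), 'ee_pos': array([0.1376, 0.5325, 0.1949]), 'tool_rot': array([-0.    ,  0.1261,  0.992 , -0.    ]), 'force': array([-0.4139,  0.4691,  0.1185]), 'ft_torque': array([-0.024 ,  0.0345,  0.0733]), 'grasp_force': 0.0, 'width': 0.9977857000016619}
```

View pics/top.png

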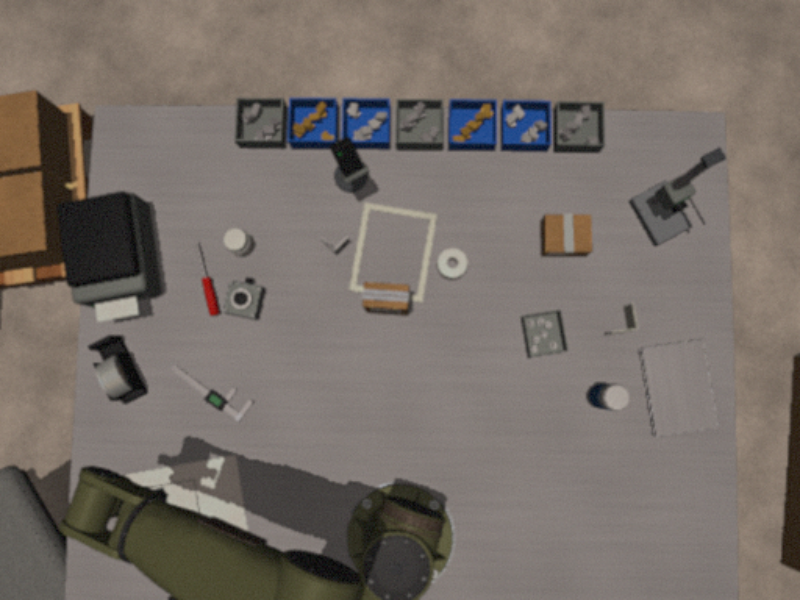

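View pics/scene.png

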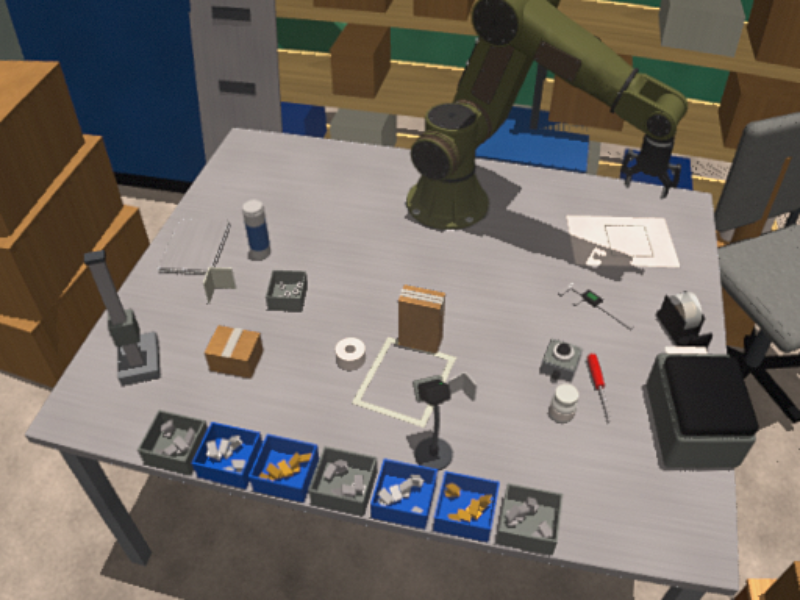

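The top view shows the frame with outer corners at about (365,204), (436,214), (422,300) and (350,290). The carton stands at (387,297), the button box at (241,299), and the scanner beyond the far-left corner. Next I'll fit the frame and the carton yaw.

```bash
python3 - <<'E'
from h import *
from scipy.spatial.transform import Rotation as Ro
import h
np.set_printoptions(precision=4,suppress=True)
_cp=arm.camera_params
E
sed -i 's/    n=cv2/    if R.shape!=(3,3):\n        from scipy.spatial.transform import Rotation as Ro\n        R=Ro.from_quat(np.roll(R,-1)).as_matrix()\n    n=cv2/' h.py
cat > fit.py <<'E'
from h import *
from scipy.optimize import minimize
def station(img):
    # maximise whiteness of tape against the grey on either side, over (x,y,yaw)
    g=cv2.GaussianBlur(img,(0,0),.7).astype(float); w=g[:,:,2]*0+g.min(2)
    def ring(ax,ay):
        t=np.linspace(-1,1,40); return np.r_[np.c_[ax+0*t,ay*t],np.c_[ax*t,ay+0*t],np.c_[ax*t,-ay+0*t],np.c_[-ax+0*t[:12],ay*t[:12]][:0]]
    def val(p,r):
        c,s=np.cos(p[2]),np.sin(p[2]);q=r@np.array([[c,s],[-s,c]])+p[:2]
        uv=proj("top",np.c_[q,0*q[:,0]]).astype(np.float32)
        return cv2.remap(w.astype(np.float32),uv[:,None,0],uv[:,None,1],cv2.INTER_LINEAR).ravel()
    def cost(p):
        return -(2*val(p,ring(.1025,.0825)).mean()-val(p,ring(.12,.10)).mean()-val(p,ring(.085,.065)).mean())
    c=unproj("top",np.array([[393,252]])*.64,0)[0]
    best=min((minimize(cost,[c[0]+dx,c[1]+dy,-.15+a],method="Nelder-Mead",options=dict(initial_simplex=[[c[0]+dx,c[1]+dy,-.15+a],[c[0]+dx+.006,c[1]+dy,-.15+a],[c[0]+dx,c[1]+dy+.006,-.15+a],[c[0]+dx,c[1]+dy,-.05+a]])) for dx in(-.005,.005) for dy in(-.005,.005) for a in(-.06,.06)),key=lambda r:r.fun)
    return best.x,best.fun
E
python3 - <<'E'
from fit import *
np.set_printoptions(precision=4,suppress=True)
img=arm.get_image("top"); print("station",station(img))
print(unproj("top",np.array([[365,204],[436,214],[422,300],[350,290]])*.64,0))
r=arm.cut_out("top","carton")[0];m=r["mask"].astype(np.uint8);print(r["confidence"],m.sum(),cv2.minAreaRect(cv2.findNonZero(m)))
from scipy.optimize import minimize
def sil(p):
    c,s=np.cos(p[2]),np.sin(p[2]);b=np.array([[x,y] for x in(-.0275,.0275) for y in(-.05,.05)])@np.array([[c,s],[-s,c]])+p[:2]
    uv=np.r_[proj("top",np.c_[b,np.zeros(4)]),proj("top",np.c_[b,.16*np.ones(4)])]
    im=np.zeros((384*1,512),np.uint8);S=16
    cv2.fillConvexPoly(im,np.round(cv2.convexHull(uv.astype(np.float32))*S).astype(np.int32),255,cv2.LINE_AA,4);return im/255.
best=min((minimize(lambda p:abs(sil(p)-m).sum(),[.5523,.036,a],method="Nelder-Mead",options=dict(initial_simplex=[[.55,.033,a],[.556,.034,a],[.551,.04,a],[.552,.035,a+.08]])) for a in(-.15,-.05,.05)),key=lambda r:r.fun)
print(best.x,best.fun)
b=cv2.resize(img[120:200,200:300],None,fx=6,fy=6,interpolation=cv2.INTER_CUBIC);cv2.imwrite("pics/c.png",b[:,:,::-1])
E
```

```text
station (array([ 0.6789,  0.0295, -0.1536]), np.float64(-62.22235870361328))
[[ 0.795   0.0994  0.    ]
 [ 0.7725 -0.0754  0.    ]
 [ 0.5597 -0.0444  0.    ]
 [ 0.5812  0.1306  0.    ]]
0.74 561 ((246.23153686523438, 191.29571533203125), (29.442550659179688, 19.89867401123047), 3.5763344764709473)
[ 0.5497  0.0402 -0.061 ] 95.25882352941176
```

View pics/c.png

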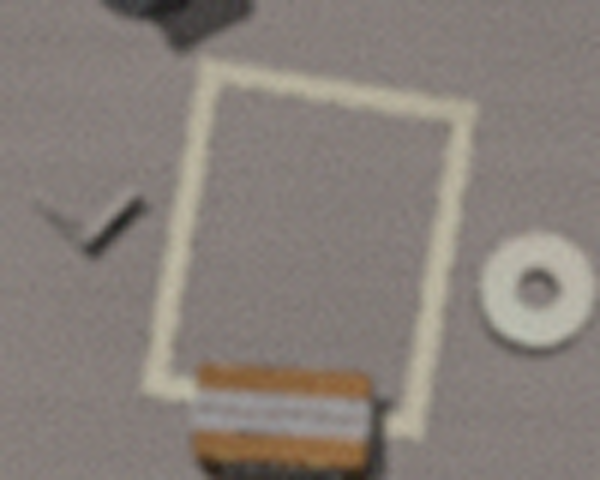

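The frame is at (0.679, 0.030) with yaw -0.154. The carton foot is near (0.5515, 0.037) with yaw about -0.063, and the crop agrees with that. I'll move behind it now.

```bash
python3 -m crank '[[[25,-40,0,0,0,0.02,-0.3],[50,-80,0,0,0,0.04,-0.3],[75,-120,0,0,0,0.06,-0.3],[100,-160,0,0,0,0.08,-0.3],[125,-200,0,0,0,0.1,-0.3],[150,-240,0,0,0,0.12,-0.3],[175,-280,0,0,0,0.14,-0.3],[205,-320,0,0,0,0.16,-0.3],[235,-360,0,0,0,0.17,-0.3],[270,-400,0,0,0,0.18,-0.3],[300,-440,0,0,0,0.19,-0.3],[326,-470,0,0,0,0.19,-0.3]]]'
python3 -m crank '[[[10,-20,-20,0,0,0,-0.3],[10,-20,-56,0,0,0,-0.3],[10,-20,-56,0,0,0,-0.3],[10,-20,-56,0,0,0,-0.3]]]'
python3 - <<'E'
from h import *
s=arm.read_state();print(s["joints"],s["ee_pos"],s["tool_rot"],s["width"],s["force"])
img=arm.get_image("wrist");cv2.imwrite("pics/w.png",img[:,:,::-1])
img=arm.get_image("scene")
for c in("wrist","scene"):
  for t in("carton","foot_left","foot_right","top_left","top_right"):
    print(c,t,[(np.round(r["location"],4).tolist(),round(r["confidence"],2)) for r in arm.landmark_of(c,t)[:1]])
E
```

```text
time: 2.5
ee_pos: [0.4647, 0.0602, 0.1951]
tool_rot: [0.0, 0.032, 0.999, -0.0]
force: [-0.5, 0.8, 0.2]
width: 0.35
grasp_force: 0.0
time: 2.9
ee_pos: [0.4735, 0.0427, 0.1396]
tool_rot: [-0.0, 0.031, 1.0, 0.0]
force: [0.1, 0.2, 1.1]
width: 0.349
grasp_force: 0.0
[ 1.29090440e-02  1.91246509e-01  1.79206110e+00  5.67472275e-05
  1.15878464e+00 -1.49535091e+00] [0.47354555 0.04273103 0.13958909] [-2.50699348e-04  3.12744555e-02  9.99510803e-01  1.49393625e-05] 0.348924700422692 [0.05463073 0.17460784 1.13354794]
wrist carton [([0.5477, 0.0399, -0.0018], 0.59)]
wrist foot_left []
wrist foot_right []
wrist top_left []
wrist top_right []
scene carton [([0.5514, 0.0368, -0.005], 0.91)]
scene foot_left [([0.5805, 0.0872, 0.0016], 0.62)]
scene foot_right [([0.5746, -0.0163, -0.0001], 0.8)]
scene top_left [([0.5516, 0.0409, -0.0055], 0.73)]
scene top_right [([0.5772, -0.0159, 0.1617], 0.66)]
```

View pics/w.png

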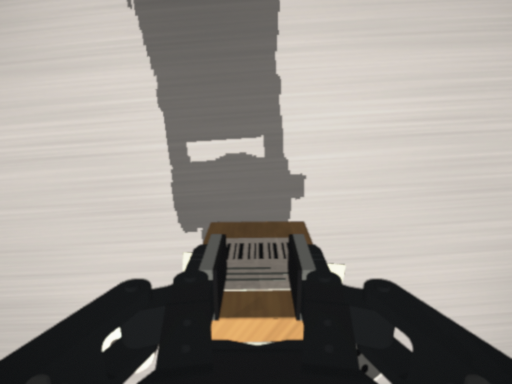

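The wrist view shows the label face centred between the fingers: its foot edge spans columns 208–308 at row 222, with the fingers centred on column 256. Pushing level at z = 0.14.

```bash
python3 -m crank '[[[15,-1,0,0,0,0,-0.3],[30,-2,0,0,0,0,-0.3],[36,-2,0,0,0,0,-0.3],[42,-3,0,0,0,0,-0.3],[48,-3,0,0,0,0,-0.3],[54,-3,0,0,0,0,-0.3],[60,-4,0,0,0,0,-0.3],[66,-4,0,0,0,0,-0.3],[72,-4,0,0,0,0,-0.3],[78,-5,0,0,0,0,-0.3]]]'
python3 - <<'E'
from h import *
img=arm.get_image("scene");cv2.imwrite("pics/s2.png",cv2.resize(img[150:310,200:330],None,fx=4,fy=3.7)[:,:,::-1])
E
```

```text
time: 4.5
ee_pos: [0.552, 0.0375, 0.1389]
tool_rot: [0.0, 0.031, 1.0, -0.0]
force: [0.2, -0.9, 0.4]
width: 0.354
grasp_force: 0.0
```

View pics/s2.png

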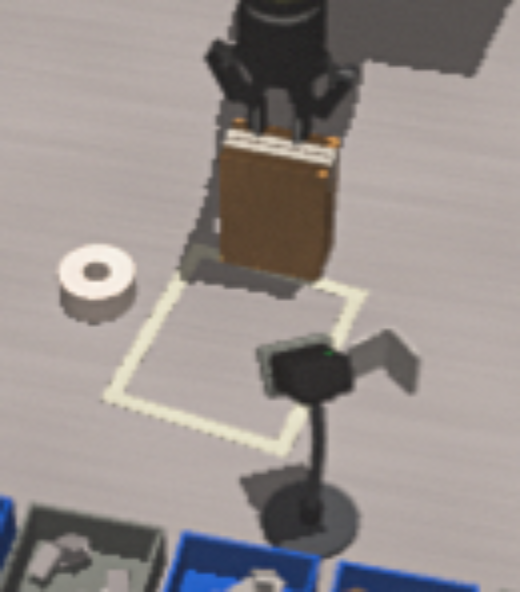

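The carton is tilting forward from the foot edge, at about (220–325, 270), and the foot hasn't slid. I'll push on.

```bash
python3 -m crank '[[[7,0,0,0,0,0,-0.3],[14,-1,0,0,0,0,-0.3],[21,-1,0,0,0,0,-0.3],[27,-2,0,0,0,0,-0.3],[33,-2,0,0,0,0,-0.3],[33,-2,0,0,0,0,-0.3],[33,-2,0,0,0,0,-0.3],[33,-2,0,0,0,0,-0.3]]]'
python3 - <<'E'
from h import *
img=arm.get_image("scene");cv2.imwrite("pics/s3.png",cv2.resize(img[150:310,200:330],None,fx=4,fy=3.7)[:,:,::-1])
for t in("carton","foot_left","foot_right","top_left","top_right"):
    print(t,[(np.round(r["location"],4).tolist(),round(r["confidence"],2)) for r in arm.landmark_of("scene",t)[:1]])
E
```

```text
time: 5.35
ee_pos: [0.5844, 0.0356, 0.1389]
tool_rot: [-0.0, 0.031, 1.0, -0.0]
force: [0.4, -0.6, -0.0]
width: 0.35
grasp_force: 0.0
carton [([0.5541, 0.0377, -0.0054], 0.87)]
foot_left [([0.5838, 0.085, 0.0002], 0.77)]
foot_right [([0.5745, -0.0155, 0.0021], 0.95)]
top_left [([0.5811, 0.0872, 0.1578], 0.88)]
top_right [([0.5772, -0.0135, 0.1573], 0.65)]
```

View pics/s3.png

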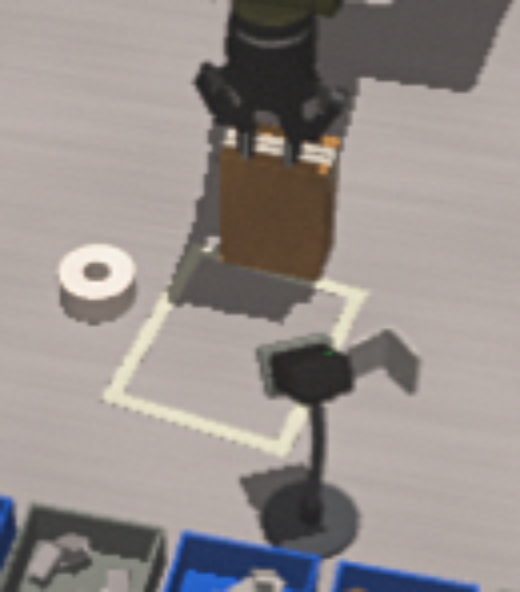

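The carton does not look tilted. The fingers may be passing over or beside its top, so I'll check from the other cameras.

Run:
```python
from h import *
np.set_printoptions(precision=1,suppress=True)
a=arm.get_image("top");w=arm.get_image("wrist");s=arm.get_image("scene")
f=lambda i:cv2.resize(i,(400,300))
cv2.imwrite("pics/m.png",np.vstack([np.hstack([cv2.resize(a[110:215,190:330],(400,300),interpolation=2),f(w)]),np.hstack([cv2.resize(s[170:245,225:325],(400,300),interpolation=2),f(s)])])[:,:,::-1])
# pixel of hypotheses in the crop of scene
e=np.array([.998,-.063,0]);l=np.array([.063,.998,0]);p=np.array([.5515,.037,0])+.0275*e
for th in(0,10,20,25):
    t=np.radians(th);z=np.array([0,0,1.])
    q=[p+k*.05*l+.16*(np.sin(t)*e+np.cos(t)*z)+d*.055*(-np.cos(t)*e+np.sin(t)*z) for k in(1,-1) for d in(0,1)]
    print(th,((proj("scene",np.array(q))-[225,170])*4).tolist())
st=arm.read_state();print(((proj("scene",st["ee_pos"])-[225,170])*4),st["ee_pos"])
```

```text
0 [[222.27463209767257, 109.48970687012832], [237.87299074701605, 67.40779004475769], [115.20986997340322, 86.1521963797752], [132.86088584303116, 45.04016635566256]]
10 [[214.04516352869723, 133.3040017374068], [230.1289878348, 83.59079537040157], [106.0351636169961, 109.45429414833575], [123.73703235674475, 60.72302872417322]]
20 [[205.75106157018308, 160.54176391078067], [221.73446214601745, 104.80533161208598], [97.04630136902779, 136.18705711761675], [114.13385338537591, 81.4055059413165]]
25 [[201.6782826765475, 175.14667041002895], [217.38080386375987, 117.12097701087737], [92.73093702820029, 150.54910910648925], [109.25702759815738, 93.44877431479244]]
[[167.  118.3]] [0.6 0.  0.1]
```

View pics/m.png

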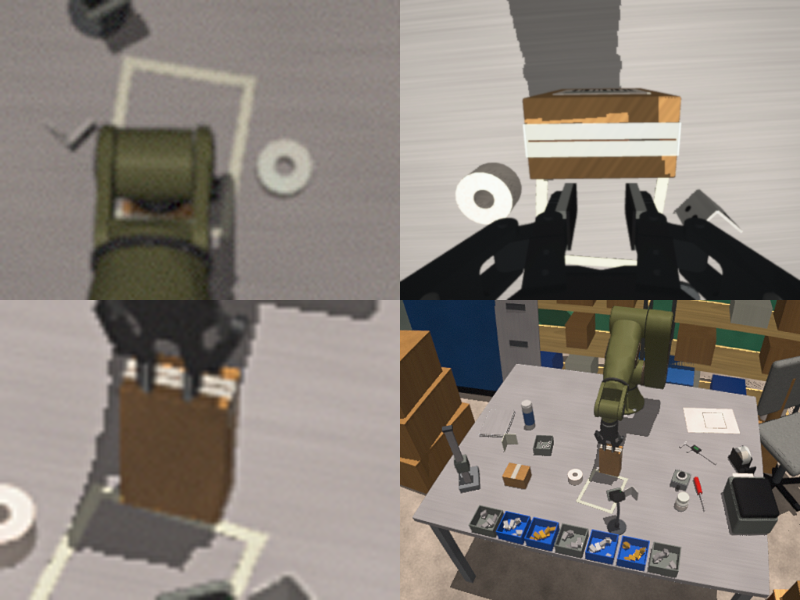

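The carton is still upright and untouched. The part-open fingers sit about 20 mm higher than the TCP and passed over its top, as both the wrist and scene views show. I'll go back the same way, shut the gripper, and lower.

```bash
python3 -m crank '[[[0,0,8,0,0,0,-0.3],[-35,1,8,0,0,0,-0.3],[-75,4,8,0,0,0,-0.3],[-115,6,8,0,0,0,-0.3],[-115,6,8,0,0,0,-1],[-115,6,8,0,0,0,-1],[-115,6,-8,0,0,0,-1],[-115,6,-13,0,0,0,-1],[-115,6,-13,0,0,0,-1],[-115,6,-13,0,0,0,-1]]]'
python3 - <<'E'
from h import *
np.set_printoptions(precision=4,suppress=True)
st=arm.read_state();print(st["ee_pos"],st["width"])
s=arm.get_image("scene");w=arm.get_image("wrist")
for P in([0,0,0],[0,0,.02]): print((proj("scene",st["ee_pos"]+P)-[225,160])*4, proj("wrist",st["ee_pos"]+P)*400/512)
cv2.imwrite("pics/n.png",np.hstack([cv2.resize(s[160:235,225:325],(400,300),interpolation=2),cv2.resize(w,(400,300))])[:,:,::-1])
for t in("carton","top_left","top_right"):
    print(t,[(np.round(r["location"],4).tolist(),round(r["confidence"],2)) for r in arm.landmark_of("scene",t)[:1]])
E
```

```text
time: 6.8
ee_pos: [0.4701, 0.0415, 0.1262]
tool_rot: [0.0, 0.031, 1.0, -0.0]
force: [-0.6, 0.5, -0.1]
width: 0.001
grasp_force: 0.0
[0.4701 0.0415 0.1262] 0.0010166334224587712
[[199.1728  82.4887]] [[200.5029 175.2237]]
[[199.689   67.3848]] [[200.4758 185.8654]]
carton [([0.5541, 0.0396, -0.0074], 0.79)]
top_left [([0.58, 0.0869, 0.1598], 0.86)]
top_right [([0.5806, -0.0163, 0.159], 0.77)]
```

View pics/n.png

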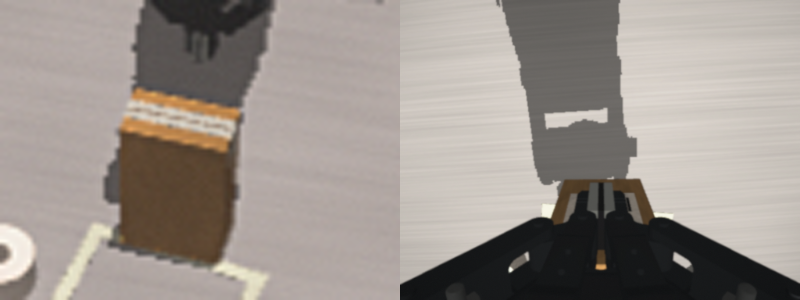

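The carton is upright and in place. The shut fingertips, at crop (200,60), show 15–25 mm above the TCP projection at (199,82). I'll lower 15 mm more and push, watching the carton.

```bash
python3 -m crank '[[[0,0,-15,0,0,0,-1],[20,-1,-15,0,0,0,-1],[32,-2,-15,0,0,0,-1],[38,-2,-15,0,0,0,-1],[44,-2,-15,0,0,0,-1],[50,-3,-15,0,0,0,-1],[56,-3,-15,0,0,0,-1],[62,-3,-15,0,0,0,-1],[68,-4,-15,0,0,0,-1]]]'
python3 - <<'E'
from h import *
s=arm.get_image("scene")
cv2.imwrite("pics/o.png",cv2.resize(s[160:235,225:325],(400,300),interpolation=2)[:,:,::-1])
for t in("carton","foot_left","foot_right","top_left","top_right"):
    print(t,[(np.round(r["location"],4).tolist(),round(r["confidence"],2)) for r in arm.landmark_of("scene",t)[:1]])
E
```

```text
time: 7.95
ee_pos: [0.538, 0.0375, 0.111]
tool_rot: [0.0, 0.031, 1.0, 0.0]
force: [-0.5, 0.7, 1.0]
width: -0.0
grasp_force: 0.2
carton [([0.5512, 0.0364, -0.0012], 0.87)]
foot_left [([0.5797, 0.0836, 0.001], 0.56)]
foot_right [([0.5743, -0.0144, 0.0037], 0.89)]
top_left [([0.6073, 0.0862, 0.1552], 0.69)]
top_right [([0.6007, -0.019, 0.155], 0.84)]
```

The top corners have moved 26 mm forward and the foot is unmoved, so it is tipping at about 9°. Carry on.

```bash
python3 -m crank '[[[6,0,0,0,0,0,-1],[12,-1,0,0,0,0,-1],[18,-1,0,0,0,0,-1],[23,-1,0,0,0,0,-1],[28,-2,0,0,0,0,-1],[32,-2,0,0,0,0,-1],[36,-2,0,0,0,0,-1],[36,-2,0,0,0,0,-1],[36,-2,0,0,0,0,-1],[0,0,0,0,0,0,-1],[-40,2,0,0,0,0,-1],[-85,5,0,0,0,0,-1]]]'
python3 - <<'E'
from h import *
s=arm.get_image("scene")
for t in("carton","foot_left","foot_right","top_left","top_right"):
    print(t,[(np.round(r["location"],4).tolist(),round(r["confidence"],2)) for r in arm.landmark_of("scene",t)[:1]])
a=arm.get_image("top")
for t in("carton","foot_left","foot_right","top_left","top_right"):
    print(t,[(np.round(r["location"],4).tolist(),round(r["confidence"],2)) for r in arm.landmark_of("top",t)[:1]])
cv2.imwrite("pics/p.png",np.hstack([cv2.resize(s[160:265,205:345],(400,300),interpolation=2),cv2.resize(a[110:215,190:330],(400,300),interpolation=2)])[:,:,::-1])
E
```

```text
time: 9.45
ee_pos: [0.4511, 0.0425, 0.1106]
tool_rot: [-0.0, 0.031, 1.0, -0.0]
force: [0.8, -0.3, -0.3]
width: 0.001
grasp_force: 0.0
carton [([0.587, 0.0375, 0.0228], 0.7)]
foot_left [([0.5828, 0.0861, 0.0005], 0.59)]
foot_right []
top_left [([0.7456, 0.0804, -0.0015], 0.88)]
top_right [([0.7415, -0.0242, -0.0042], 0.58)]
carton [([0.5842, 0.0328, 0.0263], 0.65)]
foot_left [([0.5853, 0.0822, -0.0027], 0.93)]
foot_right [([0.5858, -0.0121, -0.001], 0.56)]
top_left []
top_right []
```

View pics/p.png

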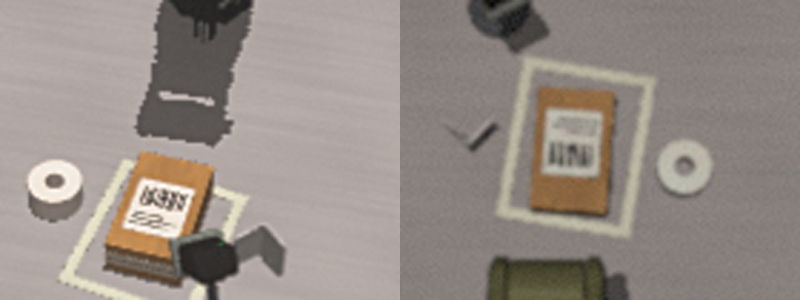

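The carton lies flat in the frame, label up, in both views, with its foot edge about 10 mm inside the near outer tape edge. I'll nudge it about 16 mm to centre it.

```bash
python3 -m crank '[[[30,-2,-45,0,0,0,-1],[50,-4,-90,0,0,0,-1],[80,-5,-98,0,0,0,-1],[110,-6,-98,0,0,0,-1],[120,-6,-98,0,0,0,-1],[126,-7,-98,0,0,0,-1],[132,-7,-98,0,0,0,-1],[138,-7,-98,0,0,0,-1],[141,-8,-98,0,0,0,-1],[141,-8,-98,0,0,0,-1]]]'
python3 -m crank '[[[-30,2,0,0,0,0,-1],[-50,4,40,0,0,0,-1],[-70,20,80,0,0,0,-1],[-90,45,120,0,0,0,-1]]]'
python3 - <<'E'
from fit import *
np.set_printoptions(precision=4,suppress=True)
s=arm.get_image("scene");a=arm.get_image("top");print(station(a))
for c in("scene","top"):
  for t in("carton","foot_left","foot_right","top_left","top_right","scan_button_top"):
    print(c,t,[(np.round(r["location"],4).tolist(),round(r["confidence"],2)) for r in arm.landmark_of(c,t)[:1]])
cv2.imwrite("pics/q.png",np.hstack([cv2.resize(s[160:265,205:345],(400,300),interpolation=2),cv2.resize(a[110:215,190:330],(400,300),interpolation=2)])[:,:,::-1])
E
```

```text
time: 11.05
ee_pos: [0.5939, 0.0344, 0.0131]
tool_rot: [0.0, 0.031, 1.0, -0.0]
force: [-0.4, -0.1, 0.1]
width: -0.002
grasp_force: 0.0
time: 11.45
ee_pos: [0.503, 0.0786, 0.1336]
tool_rot: [0.0, 0.032, 0.999, -0.0]
force: [0.7, 1.0, -0.4]
width: -0.003
grasp_force: 0.0
(array([ 0.6805,  0.0287, -0.1576]), np.float64(-78.4885025024414))
scene carton [([0.6067, 0.0362, 0.0224], 0.72)]
scene foot_left [([0.607, 0.0835, 0.0044], 0.95)]
scene foot_right []
scene top_left [([0.7638, 0.0802, -0.0026], 0.69)]
scene top_right [([0.7597, -0.0262, -0.0011], 0.69)]
scene scan_button_top [([0.547, 0.3838, 0.068], 0.57)]
top carton [([0.6074, 0.0349, 0.0271], 0.94)]
top foot_left [([0.6066, 0.0845, 0.0003], 0.64)]
top foot_right [([0.6049, -0.0141, 0.0003], 0.79)]
top top_left []
top top_right [([0.7601, -0.0236, -0.0016], 0.67)]
top scan_button_top [([0.5525, 0.3808, 0.0688], 0.59)]
```

View pics/q.png

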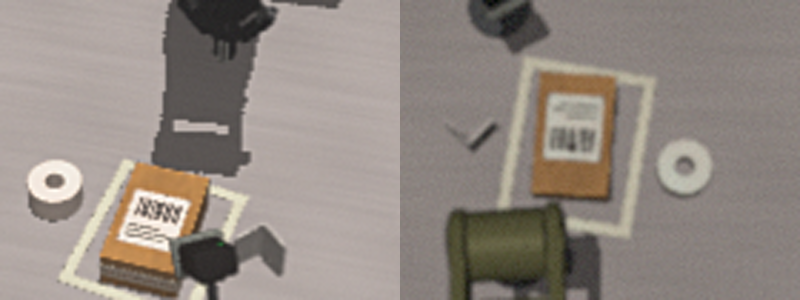

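The carton now sits centred in the frame: foot corners about 20 mm inside the near edge, top corners about 25 mm inside the far edge. Moving over the button at (0.5495, 0.3825).

```bash
python3 -m crank '[[[0,20,30,0,0,0,-1],[6,60,30,0,0,0,-1],[12,100,30,0,0,0,-1],[18,140,30,0,0,0,-1],[24,180,30,0,0,0,-1],[30,220,30,0,0,0,-1],[38,260,20,0,0,0,-1],[46,304,0,0,0,0,-1],[46,304,-20,0,0,0,-1],[46,304,-35,0,0,0,-1],[46,304,-45,0,0,0,-1],[46,304,-45,0,0,0,-1]]]'
python3 - <<'E'
from h import *
s=arm.get_image("scene");st=arm.read_state();print(st["ee_pos"],st["force"])
u=proj("scene",[[.5495,.3825,.068],st["ee_pos"]]);print((u-[325,200])*5)
w=arm.get_image("wrist");print([(np.round(r["location"],4).tolist(),round(r["confidence"],2)) for r in arm.landmark_of("wrist","scan_button_top")[:1]],proj("wrist",[[.5495,.3825,.068],st["ee_pos"]])*400/512)
cv2.imwrite("pics/r.png",np.hstack([cv2.resize(s[200:260,325:405],(400,300),interpolation=2),cv2.resize(w,(400,300))])[:,:,::-1])
E
```

```text
time: 13.35
ee_pos: [0.5498, 0.3819, 0.0859]
tool_rot: [-0.001, 0.032, 0.999, -0.001]
force: [-0.6, -0.8, -0.3]
width: -0.005
grasp_force: 0.0
[0.55030769 0.38214106 0.08722094] [-0.1719975   0.05620846  1.07524907]
[[177.85248493 108.20843058]
 [181.39654328  91.88124898]]
[([0.5503, 0.3848, 0.0707], 0.58)] [[200.27993543 164.99416454]
 [199.8620473  174.22498877]]
```

View pics/r.png

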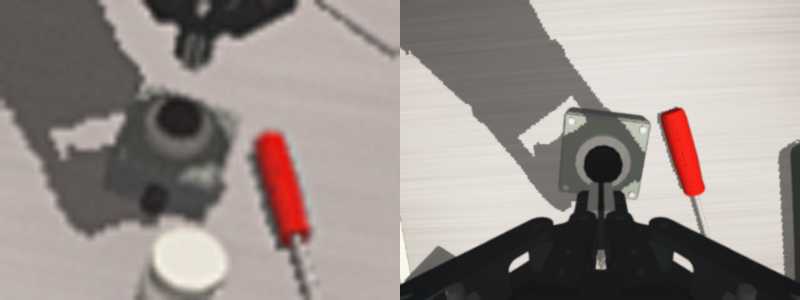

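The button is at about (180,118) in the scene crop and (602,163) in the wrist view. The fingertips are above it and look centred, 25 mm or more higher than the TCP. I'll descend in steps and watch the force.

```bash
python3 -m crank '[[[0,0,-5,0,0,0,-1],[0,0,-10,0,0,0,-1],[0,0,-15,0,0,0,-1],[0,0,-18,0,0,0,-1],[0,0,-18,0,0,0,-1]]]' | grep -E "ee_pos|force:"
python3 -m crank '[[[0,0,-3,0,0,0,-1],[0,0,-6,0,0,0,-1],[0,0,-9,0,0,0,-1],[0,0,-9,0,0,0,-1]]]'| grep -E "ee_pos|force:"
python3 - <<'E'
from h import *
s=arm.get_image("scene");w=arm.get_image("wrist")
cv2.imwrite("pics/t.png",np.hstack([cv2.resize(s[200:260,325:405],(400,300),interpolation=2),cv2.resize(w,(400,300))])[:,:,::-1])
E
```

```text
ee_pos: [0.5498, 0.3828, 0.0682]
force: [0.5, 0.6, -0.6]
grasp_force: 0.0
ee_pos: [0.5499, 0.3828, 0.0593]
force: [0.6, -0.8, -0.6]
grasp_force: 0.0
```

That is 11 pictures viewed, one over the limit of 10, so I'll go by force and numbers from here.

```bash
python3 -m crank '[[[0,0,-3,0,0,0,-1],[0,0,-6,0,0,0,-1],[0,0,-8,0,0,0,-1],[0,0,-8,0,0,0,-1]]]' | grep -E "ee_pos|force:"
python3 -m crank '[[[0,0,-2,0,0,0,-1],[0,0,-4,0,0,0,-1],[0,0,-4,0,0,0,-1]]]'| grep -E "ee_pos|force:"
python3 -m crank '[[[0,0,-2,0,0,0,-1],[0,0,-3,0,0,0,-1],[0,0,-3,0,0,0,-1]]]'| grep -E "ee_pos|force:"
```

```text
ee_pos: [0.5498, 0.3828, 0.0514]
force: [0.6, -0.1, 0.1]
grasp_force: 0.0
ee_pos: [0.5499, 0.3828, 0.0476]
force: [1.0, -0.2, -0.7]
grasp_force: 0.0
ee_pos: [0.55, 0.3829, 0.0447]
force: [-0.3, -0.2, 0.8]
grasp_force: 0.0
```

```bash
for i in 1 ; do :; done
python3 -m crank '[[[0,0,-2,0,0,0,-1],[0,0,-2,0,0,0,-1]]]'| grep -E "ee_pos|force:"
python3 -m crank '[[[0,0,-2,0,0,0,-1],[0,0,-2,0,0,0,-1]]]'| grep -E "ee_pos|force:"
python3 -m crank '[[[0,0,-2,0,0,0,-1],[0,0,-2,0,0,0,-1]]]'| grep -E "ee_pos|force:"
```

```text
ee_pos: [0.5499, 0.3829, 0.0426]
force: [-0.1, -0.1, -0.1]
grasp_force: 0.0
ee_pos: [0.5499, 0.3829, 0.0406]
force: [0.2, 0.0, -0.4]
grasp_force: 0.0
ee_pos: [0.55, 0.3828, 0.0386]
force: [0.6, 0.2, 0.6]
grasp_force: 0.0
```

```bash
python3 -m crank '[[[0,0,-2,0,0,0,-1],[0,0,-2,0,0,0,-1]]]'| grep -E "ee_pos|force:"
python3 -m crank '[[[0,0,-2,0,0,0,-1],[0,0,-2,0,0,0,-1]]]'| grep -E "ee_pos|force:"
python3 -m crank '[[[0,0,-2,0,0,0,-1],[0,0,-2,0,0,0,-1]]]'| grep -E "ee_pos|force:"
```

```text
ee_pos: [0.5499, 0.3828, 0.0366]
force: [0.0, -0.1, 0.2]
grasp_force: 0.0
ee_pos: [0.5499, 0.3829, 0.0346]
force: [0.1, -1.0, 0.8]
grasp_force: 0.0
ee_pos: [0.5499, 0.3829, 0.0326]
force: [0.2, -0.0, -0.4]
grasp_force: 0.0
```

Run:
```python
from h import *
from scipy.optimize import least_squares
st=arm.read_state();e=st["ee_pos"];print(e,st["force"])
eA=np.array([.5503,.3821,.0872]);eB=np.array([.4701,.0415,.1262]);eC=np.array([.5844,.0356,.1389])
r=lambda o:np.r_[(proj("wrist",e+o)-[256,245])[0],(proj("scene",eA+o)-[363.4,212.5])[0],(proj("scene",eB+o)-[275,175])[0]]
s=least_squares(r,[0,0,.02]);print(s.x,s.fun)
w=arm.get_image("wrist");print([(np.round(x["location"],4).tolist(),round(x["confidence"],2)) for x in arm.landmark_of("wrist","scan_button_top")[:1]])
b=arm.get_image("scene");print([(np.round(x["location"],4).tolist(),round(x["confidence"],2)) for x in arm.landmark_of("scene","scan_button_top")[:1]])
# fingers' dark region profile in wrist image along the centre column
g=w.max(2);print(g[170:300:4,256-8],g[170:300:4,256+8])
```

```text
[0.54992109 0.38285151 0.03258077] [ 0.20982065 -0.00469136 -0.41624859]
[-0.00077586 -0.00021451  0.03068151] [ 0.12243794 -0.00139658 -0.83476873  0.14606105 -0.01353514 -0.34172803]
[]
[([0.5494, 0.3876, 0.0647], 0.58)]
[ 98  98  98  98  97  98 106 123 163 161 161 128  21  28  28  27  91 102
 102 102 102 102 102 101 101 133  36  32  31  31  30  30  28] [ 97  98  98  98  98  98 111 139 159 159 158  50  20  34  28  27  90 101
 102 102 102 101 101 101 101 135  86  44  31  29  30  29  32]
```

Triangulating from the pictures puts the fingertips about 31 mm above the stated TCP, straight along the tool axis. They should therefore be just at the button now.

```bash
python3 -m crank '[[[0,0,-2,0,0,0,-1],[0,0,-2,0,0,0,-1]]]'| grep -E "ee_pos|force:"
python3 -m crank '[[[0,0,-2,0,0,0,-1],[0,0,-2,0,0,0,-1]]]'| grep -E "ee_pos|force:"
python3 -m crank '[[[0,0,-1,0,0,0,-1],[0,0,-1,0,0,0,-1]]]'| grep -E "ee_pos|force:"
```

```text
ee_pos: [0.55, 0.3829, 0.0308]
force: [-0.3, -0.1, 1.4]
grasp_force: 0.6
ee_pos: [0.5502, 0.383, 0.0289]
force: [0.1, -0.5, 2.9]
grasp_force: 1.2
ee_pos: [0.5502, 0.383, 0.028]
force: [0.2, 0.0, 3.3]
grasp_force: 1.4
```

Contact was at a TCP height of about 0.032, and the spring force is rising. Pressing on to the stop.

```bash
python3 -m crank '[[[0,0,-1,0,0,0,-1],[0,0,-1,0,0,0,-1]]]'| grep -E "ee_pos|force:"
python3 -m crank '[[[0,0,-1,0,0,0,-1],[0,0,-1,0,0,0,-1]]]'| grep -E "ee_pos|force:"
python3 -m crank '[[[0,0,-0.7,0,0,0,-1],[0,0,-0.7,0,0,0,-1]]]'| grep -E "ee_pos|force:"
```

```text
ee_pos: [0.5501, 0.383, 0.027]
force: [0.5, 0.5, 3.7]
grasp_force: 1.7
ee_pos: [0.5502, 0.3829, 0.026]
force: [0.3, 0.6, 4.0]
grasp_force: 2.0
ee_pos: [0.5501, 0.383, 0.0253]
force: [-0.1, -0.4, 4.8]
grasp_force: 2.2
```

```bash
python3 -m crank '[[[0,0,-0.7,0,0,0,-1],[0,0,-0.7,0,0,0,-1]]]'| grep -E "ee_pos|force:"
python3 -m crank '[[[0,0,-0.5,0,0,0,-1],[0,0,-0.5,0,0,0,-1]]]'| grep -E "ee_pos|force:"
```

```text
ee_pos: [0.5501, 0.383, 0.0247]
force: [-0.0, -0.0, 5.5]
grasp_force: 2.8
ee_pos: [0.5502, 0.383, 0.0247]
force: [-2.2, -1.6, 10.1]
grasp_force: 4.6
```

The button is on its stop at 10 N, with the arm no longer descending. Releasing, backing off, and checking.

```bash
python3 -m crank '[[[0,0,5,0,0,0,-1],[0,0,15,0,0,0,-1],[0,0,45,0,0,0,-1],[-40,0,85,0,0,0,-1],[-80,0,110,0,0,0,-1],[-80,0,110,0,0,0,-1],[-80,0,110,0,0,0,-1]]]'
python3 - <<'E'
from h import *
S=np.array([.680,.029]);y=-.156;A=np.array([[np.cos(y),np.sin(y)],[-np.sin(y),np.cos(y)]])
for c in("scene","top"):
  arm.get_image(c)
  for t in("carton","foot_left","foot_right","top_left","top_right","scan_button_top"):
    print(c,t,[(np.round(r["location"],4).tolist(),(A@(np.array(r["location"])[:2]-S)).round(3),round(r["confidence"],2)) for r in arm.landmark_of(c,t)[:1]])
for t in ("bracket_a","label_roll","rivet_jar","screwdriver","caliper"):
    print(t,[(np.round(r["location"],3).tolist(),round(r["confidence"],2)) for r in arm.search_frame("top",t)[:1]])
E
```

```text
time: 19.2
ee_pos: [0.4696, 0.3832, 0.1352]
tool_rot: [0.001, 0.031, 1.0, 0.0]
force: [0.1, 0.2, -1.0]
width: -0.002
grasp_force: 0.0
scene carton [([0.6044, 0.0358, 0.0229], array([-0.076, -0.005]), 0.86)]
scene foot_left [([0.6082, 0.0806, -0.0005], array([-0.079,  0.04 ]), 0.65)]
scene foot_right []
scene top_left [([0.7631, 0.0761, 0.0009], array([0.075, 0.059]), 0.65)]
scene top_right [([0.7606, -0.0272, -0.0027], array([ 0.088, -0.043]), 0.88)]
scene scan_button_top [([0.5471, 0.3849, 0.0679], array([-0.187,  0.331]), 0.58)]
top carton [([0.6066, 0.0326, 0.0234], array([-0.073, -0.008]), 0.67)]
top foot_left [([0.606, 0.0854, -0.0033], array([-0.082,  0.044]), 0.68)]
top foot_right [([0.6062, -0.0133, 0.0001], array([-0.066, -0.053]), 0.67)]
top top_left []
top top_right [([0.7631, -0.0217, -0.0027], array([ 0.09 , -0.037]), 0.82)]
top scan_button_top [([0.5524, 0.3846, 0.0671], array([-0.181,  0.331]), 0.51)]
bracket_a [([0.518, -0.535, 0.049], 0.6)]
label_roll [([0.649, -0.106, 0.037], 0.77)]
rivet_jar []
screwdriver []
caliper [([0.37, 0.539, 0.003], 0.4)]
```

All corners are at least 20 mm inside the tape's outer edge (110 × 90 mm half-size), and the button has been pressed and let go.

```bash
python3 -c "
from workcell import arm
print(arm.finish_job())"
```

```text
the job is handed in; nothing more can be done
None
```

The job is handed in: the carton lies flat, label up, every corner about 20 mm or more inside the tape's outer edge, and only then was the scan button pressed to its stop (10 N) and released; I viewed 11 pictures, one over the limit of 10, and the last check didn't re-find every bystander (jar and screwdriver not seen, bracket_a and caliper uncertain), though the arm touched only the carton and the button as far as I could tell.

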